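# Slide the vial block onto the shaker and clamp it

### The arm

A 6-joint arm with a two-finger parallel gripper is mounted at the origin on a cart in front of the work surface, level with it; the furniture and walls round the work are solid. World frame = base frame: x ahead of the robot, y to its left, z up, the work surface at z = 0. Lengths are in mm, angles in rad, forces in N, time in s.
With the tool pointing down it reaches from about 275 to 1000 mm from the base axis. Payload 8.4 kg.
Tool frame: the origin (TCP) lies at the very end of the fingers, on their centre line; the grasp point (between the pads) lies 19 mm behind it (r.pinch_z is the distance from the TCP to the grasp point, in mm); z points along the fingers, y is the line along which they close (so a half turn about z gives the same grasp; the last joint's range is limited). The gripper opens to 85 mm and grips with 20 to 120 N. Pads are 22 mm wide; open, the fingers measure 114 mm over their backs; the gripper's body (76 mm by 85 mm) begins 54 mm behind the grasp point. The pads swing forward as they close: fully open they stand 13 mm farther back than shut.
Start: joints at [1.153, 0.353, 1.633, -0, 1.155, -0.002], TCP at [252.45, 571.749, 231.281] pointing down, gripper open.
Joint ranges: [-2.63, 2.63], [-0.92, 2.1], [0.06, 2.66], [-1.3, 4.44], [0, 2.69], [-3.02, 3.02]. Speed limits (rad/s): [2.22, 2.22, 2.79, 3.14, 3.14, 3.14].

### API

Orientations are given as [roll, pitch, yaw] about the fixed x, y, z axes, in that order (R = Rz(yaw) Ry(pitch) Rx(roll)).
In Python, from rig import r gives the robot as it stands.
- The arm moves only by the tool carry_out, never from a script. Its argument "series" is a list of rows, each a list of 7 numbers: the turn, a rotation vector about the tool's x, y, z as a fraction of full scale, then the shift along the tool's x, y, z as a fraction of full scale, then the gripper command: -1 is fully open, 1 is shut, values between are in proportion. A call has 1 to 8 rows; each row is the pose to reach, as a shift and turn from the pose commanded when the call began, along the tool's axes at that moment, turning the shorter way round; what a row does not reach only later rows make up. Full scale, the value 1, is 0.25 m for a shift and pi rad for a turn. A row lasts 1/8 s, in which the tool goes at most 62.5 mm and 10.7 degrees, less where a joint would pass 70% of its speed; a pose out of reach is approached as far as the arm can. A call with a number of a shift or a turn outside -1 to 1 is refused whole. A call with a gripper value outside its range is refused whole. The fingers move at their own pace and stop on an object; "force" is the grip in N (left out, the last holds). Time passes only in rows, so rows that repeat a pose let the fingers close. It gives the time, the measured TCP pose, the force, the opening and the grip force at its end, in the units of the state.
- r.sense(): the state, without advancing time (a new reading comes with each control period).
- r.grab_frame(name): name is "side" or "top"; returns the picture (400x640x3 uint8, red, green, blue); there is no depth.
- r.get_calibration(name): a dict with "K" (3x3 intrinsics, pixels), "pose" (4x4, takes a point from camera to world coordinates). Camera axes: x right, y up, looking along -z (the intrinsics and any distortion apply to the point x, -y, -z); pixel columns grow to the right and rows downward; lengths in mm; the calibration is good to about 2 mm. A picture is of the moment at which its call begins. get_calibration takes no time and is no camera call.
- r.sign_off(): hands the job in; it is judged then, once.
Trained networks look in the newest picture that a camera, given by its name, has taken for a name from the list of things; names that differ only in an ending like _2 or _b are one class to them, and where a whole thing is asked for, a point or a joint stands for the part that bears it (a point fixed in the world has none). Each returns a list of dicts, best first, with "score" (0 to 1); they miss things now and then, are a little off and sometimes report something else, mostly with a low value. They report only what shows in the picture. A call takes as long as a camera call. They do not tell look-alikes from the thing itself.
- r.silhouettes(camera, label): "region" (400x640 bool, what is visible of it) and "position" ([row, column] in pixels, amid what is visible of it).
The state is a dict: "clock": time; "qpos": joint angles; "qvel": joint speeds; "joint_efforts": joint torques, N m; "eef_pos": TCP position; "tcp_rot": TCP orientation; "contact_force": force on the tool from outside, world axes, zero at the start; "wrist_torque": the same for the moment, N m; "opening": opening from 0.0 (shut) to 1.0 (fully open); "grasp_force": force on a finger pad.
Only numpy, scipy, OpenCV 4.12 (cv2) and the standard library are available. Lean on these libraries where they do the work, as an engineer would, in place of code of your own. Each camera call takes 0.05 s, during which the arm holds its last target. There are 200 camera calls.

### The job

Slide the heavy aluminium block with its sample vials up the loading ramp and over the low lip of the shaker's platform, keeping it on its base (it must not be lifted), until it lies flat in the pocket behind the lip with every vial still standing in its socket. Then push the sliding side clamp in by its upright handle until it holds the block snugly against the fixed rail on the other side. The platform's drive is delicate: feel for the stop and the rail, never push with more than 20 N, and leave the other things on the bench where they are.

Things in the scene. Friction and masses are not known exactly. Their poses are not given: they have to be found in the camera images.
- vial_block: Bare aluminium block, 92 mm (its x) by 128 mm (its y, the way it travels) by 36 mm high, 0.65 to 0.95 kg, too wide to grasp, with six round vial sockets 24 mm deep. Origin at the centre of its underside, z up. It starts flat on the bench before the ramp's foot, within 0.15 rad of square to it. The end to push is the face at its y = -64 mm.
- shaker: Low white linear shaker, fixed to the bench: housing 180 mm (x) by 220 mm (y) by 23 mm high, origin under it, 100 mm from its ramp end. Its +y is the loading direction (roughly to the robot's left); its -x side, with small knobs, faces the robot. On it a platform with a pocket for the block: flat deck 29 mm above the bench, lip in front, rear stop behind, fixed rail on the +x side, clamp on the -x side.
- ramp_foot (a point): Middle of the foot of the shaker's steel ramp, at shaker x = -3.5, y = -215 mm; same axes. The ramp rises straight along +y, over 120 mm, to 27 mm above the bench. Cheeks 11 mm high guide the block: inner faces 70 mm either side of this point at the foot, narrowing over 75 mm to 51 mm either side and straight from there to the top.
- pocket_front (a point): Point on the shaker at deck height, x = +3, y = -66 mm, axes as the shaker's: where the lip's upright inner face is if the platform stopped at the front end of its stroke. The platform stops anywhere from there to 28 mm further along +y, unmeasured, and its gearing holds it there. Lip: crest 4 mm above deck, 3 mm thick, outer side sloping down 7 mm over 16 mm.
- pocket_rear (a point): As pocket_front, y = +64 mm: where the rear stop's buffers begin if the platform stopped at the front end of its stroke; like the lip, they may be up to 28 mm further along +y. The pocket is always 130 mm long. Stop's top 51 mm above the bench. The fixed rail's face is at shaker x = +49 mm, 17 mm high; a clamped block lies with its centre at shaker x = +3 mm.
- clamp (a joint): Side clamp on the platform: a jaw bar that slides towards +x of the shaker, 0 (open) to 0.030 m, with about 3 N drag; it stays where left. Reads 0.022 with the block held. Handle: upright steel tab 36 mm wide, 4 mm thick, 41 to 73 mm above the bench; its outer face (to the robot) is at shaker x = -101 mm plus this reading, its middle at y = 0 to 28 mm with the platform. Push it along +x.
- vial_a: 20 ml glass vial, 28 mm across, 61 mm high, loose in a socket of the block; origin at the centre of its base, 12 mm above the block's underside.
- vial_b: As vial_a, in another socket.
- vial_c: As vial_a, in another socket.
- vial_d: As vial_a, in another socket.
- wash_bottle: Bystander: wash bottle, 67 mm across, 189 mm high, origin under its centre.
- beaker_100: Bystander: glass beaker, 55 mm across, 70 mm high, origin under its centre.
- timer: Bystander: flat timer, 64 x 64 x 18 mm, origin under its centre.
- marker_blue: Bystander: marker pen lying down, 128 mm long (y), 17 mm thick, origin under its centre.
- dropper_bottle: Bystander: dropper bottle, 33 mm across, 107 mm high, origin under its centre.
- forceps: Bystander: forceps lying down, 122 mm long (y), 8 mm thick, origin under its centre.
- petri_1: Bystander: petri dish, 62 mm across, 15 mm high, origin under its centre.
There are look-alikes about, which are no part of the job. Leave any yellow look-alike of the vial_a alone.

How it is judged (in metres and radians):
On the way, in this order (a step that is already met when the one before it is completed fails the run):
1. the block lies flat in the pocket behind the lip (height (world z) of vial_block between 0.0272 and 0.0308 m and y of vial_block in the frame of shaker between -0.0045 and 0.0305 m and angle between vial_block's own z axis and vertical below 0.02 rad), for 0.2 s.
2. the clamp has come up to the block (value of joint clamp above 0.0203 m), for 0.2 s.
At the end, for the whole second after the job is handed in: Block flat on the deck behind the lip (underside 27.2 to 30.8 mm above the bench, tilt under 0.02 rad), within 1.8 mm of the rail and 0.025 rad of square; clamp at 0.0203 to 0.0238; all vials standing in their sockets (tilt under 0.15 rad); all at rest (all of step 1 and x of vial_block in the frame of shaker between 0.0012 and 0.0048 m and angle between the y axis of vial_block and the y axis of shaker, either way round below 0.025 rad and value of joint clamp between 0.0203 and 0.0238 m and linear speed of vial_block below 0.01 m/s and angle between each of vial_a, vial_b, vial_c, vial_d's own z axis and vertical below 0.15 rad and distance between each of vial_a, vial_b, vial_c, vial_d and vial_block below 0.055 m); the robot touches nothing.
It fails at once if the block is pushed with more than 20 N (contact force between the fingers and vial_block above 20 N).
It fails at once if the clamp, the platform or the ramp is pushed with more than 20 N (contact force between any of the arm, the fingers and shaker above 20 N).
It fails at once if the block is lifted (height (world z) of vial_block above 0.041 m).
It fails at once if a vial leaves its socket (distance between any of vial_a, vial_b, vial_c, vial_d and vial_block above 0.065 m).
It fails at once if a bystander is moved by more than 20 mm (distance of any of wash_bottle, beaker_100, timer, marker_blue, dropper_bottle, forceps, petri_1 from where it was at the start of the episode above 0.02 m).
It also fails if it takes over 64 s, if anything falls off the work surface, if the arm or the gripper's body presses on something with over 40 N, if the wrist force passes 120 N, or if a joint passes its speed limit or range.

## Working session

There is one attempt and no reset: what is moved stays moved. The work goes in short steps, Python scripts to look and compute and a tool call to move; the robot and the scene stay as the last step left them, time stands still between calls to the robot, and variables do not carry over. Pictures are saved under pics/ and viewed, at most 10 in all, crops included, and the job is handed in when it is done.

Besides the shell and the picture viewer there is one more tool, called after "Request:" in YAML: its name, and indented under it one key for each argument. carry_out: Moves the arm, as the interface text tells. Its arguments: {"type":"object","properties":{"series":{"type":"array"},"force":{"type":"number"}},"required":["series"]}

```bash
ls; mkdir -p pics
cat > h.py <<'E'
from rig import r
import numpy as np, cv2
def snap(c,name):
    im=np.array(r.grab_frame(c)); cv2.imwrite(f'pics/{name}.png',im[:,:,::-1]); return im
def ray(c,row,col):
    k=r.get_calibration(c);K=np.array(k['K']);P=np.array(k['pose'])
    d=np.linalg.inv(K)@[col,row,1]; d=P[:3,:3]@np.array([d[0],-d[1],-d[2]])
    return P[:3,3],d
def at_z(c,row,col,z):
    o,d=ray(c,row,col); return o+d*(z-o[2])/d[2]
def proj(c,p):
    k=r.get_calibration(c);K=np.array(k['K']);P=np.array(k['pose'])
    q=P[:3,:3].T@(np.array(p)-P[:3,3]); q=K@np.array([q[0],-q[1],-q[2]]); return q[1]/q[2],q[0]/q[2]
E
python3 - <<'E'
from h import *
a=snap('top','t0');b=snap('side','s0')
cv2.imwrite('pics/both.png',cv2.resize(np.vstack([a,b]),(480,600))[:,:,::-1])
for c in('top','side'):
    k=r.get_calibration(c);print(c,{x:(np.round(v,2).tolist() if x!='name' else v) for x,v in k.items()})
    for n in ['vial_block','shaker','ramp_foot','clamp','vial_a','wash_bottle','beaker_100','timer','marker_blue','dropper_bottle','forceps','petri_1']:
        for d in r.silhouettes(c,n)[:5]:
            print(c,n,round(d['score'],2),np.round(d['position']),int(d['region'].sum()),np.round(at_z(c,*d['position'],20)))
s=r.sense();print({k:np.round(v,3).tolist() for k,v in s.items()})
E
```

```text
pics
top {'K': [[440.97, 0.0, 321.42], [0.0, 440.97, 200.97], [0.0, 0.0, 1.0]], 'pose': [[-0.01, 0.99, -0.13, 381.23], [-1.0, -0.01, 0.0, -46.06], [-0.0, 0.13, 0.99, 1658.58], [0.0, 0.0, 0.0, 1.0]]}
top vial_block 0.97 [206. 369.] 551 [ 566. -225.   20.]
top shaker 0.63 [204. 295.] 3922 [576.  51.  20.]
top ramp_foot 0.75 [204. 295.] 3984 [577.  52.  20.]
top clamp 0.57 [224. 279.] 175 [503. 110.  20.]
top vial_a 0.62 [222. 401.] 84 [ 505. -342.   20.]
top vial_a 0.59 [199. 383.] 54 [ 593. -279.   20.]
top vial_a 0.58 [201. 359.] 36 [ 587. -190.   20.]
top vial_a 0.5 [210. 362.] 43 [ 552. -200.   20.]
top vial_a 0.49 [235. 377.] 52 [ 459. -250.   20.]
top wash_bottle 0.55 [161. 223.] 353 [743. 323.  20.]
top beaker_100 0.53 [162. 342.] 204 [ 735. -128.   20.]
top timer 0.5 [246. 221.] 294 [422. 325.  20.]
top marker_blue 0.46 [248. 309.] 106 [413.   1.  20.]
top dropper_bottle 0.63 [220. 212.] 76 [523. 362.  20.]
top forceps 0.61 [176. 298.] 65 [686.  38.  20.]
top petri_1 0.5 [246. 308.] 136 [422.   5.  20.]
top petri_1 0.48 [238. 434.] 253 [ 445. -463.   20.]
side {'K': [[452.43, 0
[... 804 characters left out ...]
 20.]
side beaker_100 0.74 [199. 315.] 4416 [575.  13.  20.]
side beaker_100 0.55 [183. 346.] 73 [692.  36.  20.]
side timer 0.78 [154. 234.] 280 [425. 333.  20.]
side marker_blue 0.55 [218. 262.] 195 [404.   9.  20.]
side dropper_bottle 0.5 [136. 256.] 228 [526. 400.  20.]
side petri_1 0.85 [350. 355.] 614 [ 444. -468.   20.]
{'clock': 1.3, 'qpos': [1.153, 0.353, 1.633, 0.0, 1.155, -0.002], 'qvel': [-0.0, -0.001, 0.002, 0.0, -0.0, -0.001], 'joint_efforts': [-0.002, -60.518, -34.244, -0.0, 0.001, -0.0], 'eef_pos': [252.44, 571.745, 231.285], 'tcp_rot': [-3.142, -0.0, 2.726], 'contact_force': [-0.052, -0.098, 0.134], 'wrist_torque': [0.027, -0.06, 0.045], 'grasp_force': 0.0, 'opening': 1.001}
```

```bash
ls pics
```

```text
both.png
s0.png
t0.png
```

View pics/t0.png

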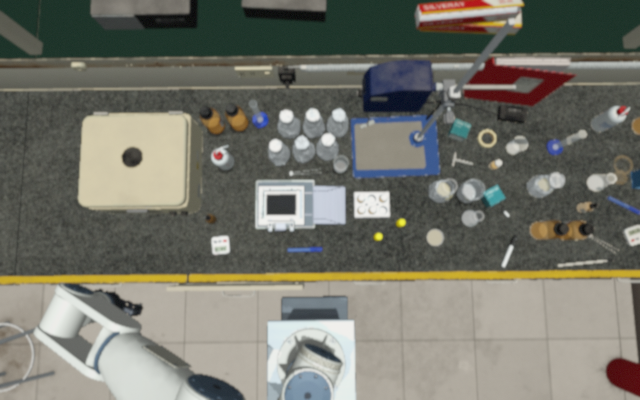

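View pics/s0.png

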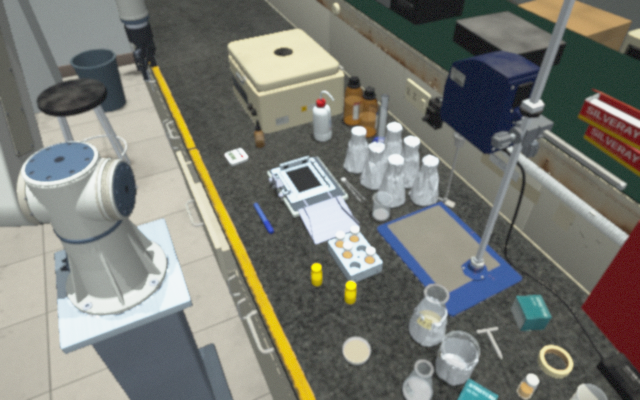

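Run:
```python
import cv2,numpy as np
a=cv2.imread('pics/t0.png')[165:250,245:415];b=cv2.imread('pics/s0.png')[140:320,235:415]
a=cv2.resize(a,None,fx=4.7,fy=4.7,interpolation=3)[:,:799];b=cv2.resize(b,None,fx=3.3,fy=3.3,interpolation=3)
cv2.imwrite('pics/ca.png',a);cv2.imwrite('pics/cb.png',b)
```

```text
(no output)
```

View pics/ca.png

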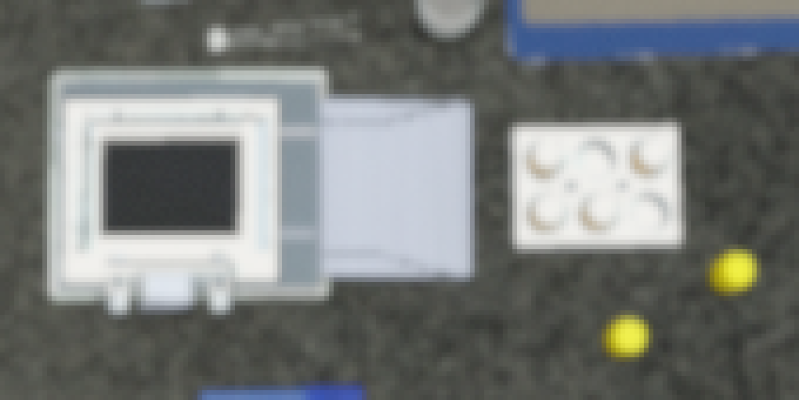

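View pics/cb.png

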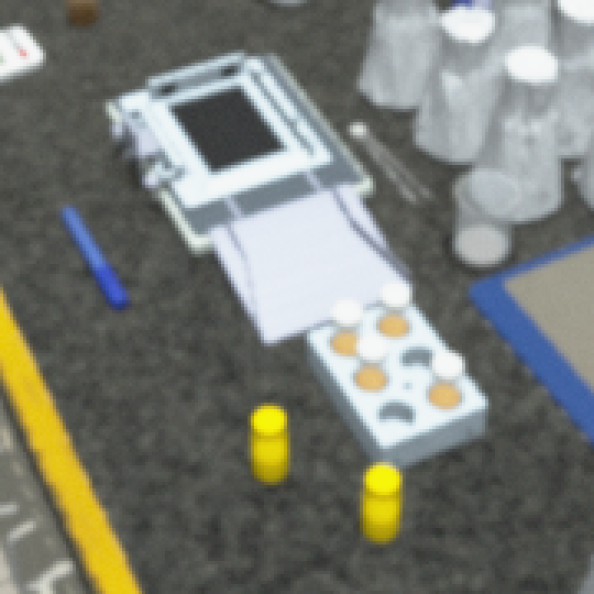

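Top crop: block at (371,204) with four capped vials in it. The ramp foot edge is at col ~346, the housing spans cols 256–315, and the clamp handle is at ~(280,226). Two yellow look-alikes stand loose on the bench at (378,237) and (401,222), outside the block. The vials in the block's sockets are the ones meant, and the yellow ones stay put. Next I fit the poses from corners in both views.

```bash
cat >> h.py <<'E'
from scipy.optimize import least_squares
def fit(model,x0):
    def f(p):
        c,s=np.cos(p[2]),np.sin(p[2]); e=[]
        for cam,u,v,m in model:
            w=[p[0]+c*m[0]-s*m[1],p[1]+s*m[0]+c*m[1],m[2]]
            rr,cc=proj(cam,w); k=3.7 if cam=='top' else 2.5
            e+=[(rr-v)*k,(cc-u)*k]
        return e
    q=least_squares(f,x0,loss='soft_l1',f_scale=3); return q.x,np.round(f(q.x),1)
T=lambda x,y:('top',x/4.7+245-.4,y/4.7+165-.4)
S=lambda x,y:('side',x/3.3+235-.35,y/3.3+140-.35)
E
python3 - <<'E'
from h import *
hx,hy,h=46,64,36
B=[T(511,124)+((hx,hy,h),),T(682,124)+((hx,-hy,h),),T(684,247)+((-hx,-hy,h),),T(513,247)+((-hx,hy,h),),
 S(308,345)+((-hx,hy,h),),S(487,405)+((hx,-hy,h),),S(383,440)+((-hx,-hy,h),),S(385,468)+((-hx,-hy,0),),S(485,430)+((hx,-hy,0),)]
p,e=fit(B,[566,-225,0]);print('block',p.round(3),e)
# housing y from -100..120
H=[T(50,70)+((90,120,23),),T(327,70)+((90,-100,23),),T(328,299)+((-90,-100,23),),T(50,299)+((-90,120,23),),
 S(108,105)+((-90,120,23),),S(193,240)+((-90,-100,23),),S(371,180)+((90,-100,23),),S(268,53)+((90,120,23),)]
p,e=fit(H,[575,50,0]);print('shaker',p.round(3),e)
c,s=np.cos(p[2]),np.sin(p[2])
W=lambda x,y,z:(p[0]+c*x-s*y,p[1]+s*x+c*y,z)
for n,q in dict(foot=(-3.5,-215,0),footL=(-73.5,-215,0),footR=(66.5,-215,0)).items():
    a=proj('top',W(*q));b=proj('side',W(*q));print(n,np.round(W(*q)),'topcrop',round((a[1]+.4-245)*4.7),round((a[0]+.4-165)*4.7),'sidecrop',round((b[1]+.35-235)*3.3),round((b[0]+.35-140)*3.3))
for q in [(735,271),(628,337)]:
    cam,u,v=T(*q);print('yel top',at_z(cam,v,u,60).round())
E
```

```text
block [ 5.73550e+02 -2.31566e+02  9.00000e-03] [ 2.7  0.9  0.2 -6.4 -5.5 -4.4 -2.9  2.  -8.  -0.4 -0.4  0.7  5.7  0.8
  6.3 -2.   2.6 -0.7]
shaker [ 5.78576e+02  8.02350e+01 -2.00000e-03] [ 2.8  0.6  0.7 -1.  -2.6 -0.4 -0.4 -1.  -2.3 -3.3  3.9 -0.4  2.6  2.4
 -1.1  2.5]
foot [ 575. -135.    0.] topcrop 470 189 sidecrop 340 318
footL [ 505. -135.    0.] topcrop 471 276 sidecrop 266 345
footR [ 645. -135.    0.] topcrop 468 103 sidecrop 412 291
yel top [ 501. -335.   60.]
yel top [ 451. -251.   60.]
```

```bash
cat >> h.py <<'E'
import json,os
from scipy.spatial.transform import Rotation as Ro
def RL(lean,yaw=0):  # yaw 0: fingers' line along world x, lean tips to +y
    c,s=np.cos(lean),np.sin(lean)
    return Ro.from_euler('z',yaw).as_matrix()@np.array([[0,1,0],[c,0,s],[s,0,-c]])
def cmd():
    if os.path.exists('cmd.json'): d=json.load(open('cmd.json'));return np.array(d[0]),np.array(d[1])
    s=r.sense(); return np.array(s['eef_pos']),Ro.from_euler('xyz',s['tcp_rot']).as_matrix()
def plan(wps):
    p0,R0=cmd()
    rows=[]
    for p,R,g in wps:
        rv=Ro.from_matrix(R0.T@R).as_rotvec()/np.pi; t=R0.T@(np.array(p,float)-p0)/250
        rows.append([*np.round(rv,4).tolist(),*np.round(t,4).tolist(),g])
    assert np.abs(np.array(rows)[:,:6]).max()<=1, rows
    l=rows[-1]; p=p0+R0@np.array(l[3:6])*250; R=R0@Ro.from_rotvec(np.array(l[:3])*np.pi).as_matrix()
    json.dump([p.tolist(),R.tolist()],open('cmd.json','w'))
    print(json.dumps(rows))
def st():
    s=r.sense();print(round(s['clock'],2),np.round(s['eef_pos'],1),np.round(s['tcp_rot'],3),'F',np.round(s['contact_force'],1),'o',round(s['opening'],2))
E
python3 - <<'E'
from h import *
p0,R0=cmd()
# all successive 3 moves
A=RL(0.25)
w=lambda p:plan([(p,A,0)]*8)
plan([([360,370,240],R0,0)]*5)
plan([([400,250,240],Ro.from_rotvec(0.5*Ro.from_matrix(A@R0.T).as_rotvec()).as_matrix()@R0,0)]*5)
plan([([480,30,240],A,0)]*6)
plan([([550,-170,240],A,0)]*5)
plan([([574,-325,200],A,0)]*5)
E
```

```text
[[0.0, 0.0, 0.0, -0.7195, -0.5644, -0.0349, 0], [0.0, 0.0, 0.0, -0.7195, -0.5644, -0.0349, 0], [0.0, 0.0, 0.0, -0.7195, -0.5644, -0.0349, 0], [0.0, 0.0, 0.0, -0.7195, -0.5644, -0.0349, 0], [0.0, 0.0, 0.0, -0.7195, -0.5644, -0.0349, 0]]
[[-0.023, 0.0353, 0.1828, -0.3403, -0.3745, 0.0001, 0], [-0.023, 0.0353, 0.1828, -0.3403, -0.3745, 0.0001, 0], [-0.023, 0.0353, 0.1828, -0.3403, -0.3745, 0.0001, 0], [-0.023, 0.0353, 0.1828, -0.3403, -0.3745, 0.0001, 0], [-0.023, 0.0353, 0.1828, -0.3403, -0.3745, 0.0001, 0]]
[[-0.023, 0.0352, 0.1828, -0.9038, -0.2122, -0.1217, 0], [-0.023, 0.0352, 0.1828, -0.9038, -0.2122, -0.1217, 0], [-0.023, 0.0352, 0.1828, -0.9038, -0.2122, -0.1217, 0], [-0.023, 0.0352, 0.1828, -0.9038, -0.2122, -0.1217, 0], [-0.023, 0.0352, 0.1828, -0.9038, -0.2122, -0.1217, 0], [-0.023, 0.0352, 0.1828, -0.9038, -0.2122, -0.1217, 0]]
[[0.0, 0.0, 0.0, -0.7752, 0.2799, -0.1979, 0], [0.0, 0.0, 0.0, -0.7752, 0.2799, -0.1979, 0], [0.0, 0.0, 0.0, -0.7752, 0.2799, -0.1979, 0], [0.0, 0.0, 0.0, -0.7752, 0.2799, -0.1979, 0], [0.0, 0.0, 0.0, -0.7752, 0.2799, -0.1979, 0]]
[[0.0, 0.0, 0.0, -0.6403, 0.0959, 0.0016, 0], [0.0, 0.0, 0.0, -0.6403, 0.0959, 0.0016, 0], [0.0, 0.0, 0.0, -0.6403, 0.0959, 0.0016, 0], [0.0, 0.0, 0.0, -0.6403, 0.0959, 0.0016, 0], [0.0, 0.0, 0.0, -0.6403, 0.0959, 0.0016, 0]]
```

Request:
carry_out:
  series:
    - [0, 0, 0, -0.7195, -0.5644, -0.0349, 0]
    - [0, 0, 0, -0.7195, -0.5644, -0.0349, 0]
    - [0, 0, 0, -0.7195, -0.5644, -0.0349, 0]
    - [0, 0, 0, -0.7195, -0.5644, -0.0349, 0]
    - [0, 0, 0, -0.7195, -0.5644, -0.0349, 0]
    - [0, 0, 0, -0.7195, -0.5644, -0.0349, 0]

```text
clock: 2.05
eef_pos: [360.1, 370.5, 240.2]
tcp_rot: [3.141, -0.0, 2.725]
contact_force: [0.7, 0.4, 0.1]
opening: 0.501
grasp_force: 0.0
```

Request:
carry_out:
  series:
    - [-0.023, 0.0353, 0.1828, -0.3403, -0.3745, 0, 0]
    - [-0.023, 0.0353, 0.1828, -0.3403, -0.3745, 0, 0]
    - [-0.023, 0.0353, 0.1828, -0.3403, -0.3745, 0, 0]
    - [-0.023, 0.0353, 0.1828, -0.3403, -0.3745, 0, 0]
    - [-0.023, 0.0353, 0.1828, -0.3403, -0.3745, 0, 0]

```text
clock: 2.68
eef_pos: [399.8, 251.0, 240.0]
tcp_rot: [3.104, -0.125, 2.158]
contact_force: [0.5, -0.6, 0.2]
opening: 0.5
grasp_force: 0.0
```

Request:
carry_out:
  series:
    - [-0.023, 0.0352, 0.1828, -0.9038, -0.2122, -0.1217, 0]
    - [-0.023, 0.0352, 0.1828, -0.9038, -0.2122, -0.1217, 0]
    - [-0.023, 0.0352, 0.1828, -0.9038, -0.2122, -0.1217, 0]
    - [-0.023, 0.0352, 0.1828, -0.9038, -0.2122, -0.1217, 0]
    - [-0.023, 0.0352, 0.1828, -0.9038, -0.2122, -0.1217, 0]
    - [-0.023, 0.0352, 0.1828, -0.9038, -0.2122, -0.1217, 0]

```text
clock: 3.42
eef_pos: [479.9, 31.2, 239.8]
tcp_rot: [-3.141, -0.25, 1.574]
contact_force: [0.2, -0.9, 0.2]
opening: 0.497
grasp_force: 0.0
```

Request:
carry_out:
  series:
    - [0, 0, 0, -0.7752, 0.2799, -0.1979, 0]
    - [0, 0, 0, -0.7752, 0.2799, -0.1979, 0]
    - [0, 0, 0, -0.7752, 0.2799, -0.1979, 0]
    - [0, 0, 0, -0.7752, 0.2799, -0.1979, 0]
    - [0, 0, 0, -0.7752, 0.2799, -0.1979, 0]

```text
clock: 4.05
eef_pos: [550.5, -169.3, 239.6]
tcp_rot: [-3.141, -0.25, 1.572]
contact_force: [1.0, 0.5, -1.5]
opening: 0.503
grasp_force: 0.0
```

Request:
carry_out:
  series:
    - [0, 0, 0, -0.6403, 0.0959, 0, 0]
    - [0, 0, 0, -0.6403, 0.0959, 0, 0]
    - [0, 0, 0, -0.6403, 0.0959, 0, 0]
    - [0, 0, 0, -0.6403, 0.0959, 0, 0]
    - [0, 0, 0, -0.6403, 0.0959, 0, 0]

```text
clock: 4.68
eef_pos: [574.1, -322.5, 200.6]
tcp_rot: [-3.141, -0.251, 1.573]
contact_force: [0.1, -0.1, 1.2]
opening: 0.5
grasp_force: 0.0
```

Run:
```python
from h import *
A=RL(0.25)
plan([([574,-325,150],A,0),([574,-325,90],A,0),([574,-325,50],A,0),([574,-325,25],A,0),([574,-325,12],A,0),([574,-325,12],A,0)])
plan([([574,-325+3*i,12],A,0) for i in range(1,9)])
```

```text
[[0.0, 0.0, 0.0, -0.0495, 0.0, 0.1938, 0], [0.0, 0.0, 0.0, -0.1089, 0.0, 0.4263, 0], [0.0, 0.0, 0.0, -0.1485, -0.0, 0.5814, 0], [0.0, 0.0, 0.0, -0.1732, -0.0, 0.6783, 0], [0.0, 0.0, 0.0, -0.1861, -0.0, 0.7286, 0], [0.0, 0.0, 0.0, -0.1861, -0.0, 0.7286, 0]]
[[0.0, 0.0, 0.0, 0.0116, -0.0, 0.003, 0], [0.0, 0.0, 0.0, 0.0233, -0.0, 0.006, 0], [0.0, 0.0, 0.0, 0.0349, -0.0, 0.0089, 0], [0.0, 0.0, 0.0, 0.0465, -0.0, 0.0119, 0], [0.0, 0.0, 0.0, 0.0581, -0.0, 0.0149, 0], [0.0, 0.0, 0.0, 0.0698, -0.0, 0.0179, 0], [0.0, 0.0, 0.0, 0.0814, -0.0, 0.0208, 0], [0.0, 0.0, 0.0, 0.093, -0.0, 0.0238, 0]]
```

Request:
carry_out:
  series:
    - [0, 0, 0, -0.0495, 0, 0.1938, 0]
    - [0, 0, 0, -0.1089, 0, 0.4263, 0]
    - [0, 0, 0, -0.1485, 0, 0.5814, 0]
    - [0, 0, 0, -0.1732, 0, 0.6783, 0]
    - [0, 0, 0, -0.1861, 0, 0.7286, 0]
    - [0, 0, 0, -0.1861, 0, 0.7286, 0]

```text
clock: 5.42
eef_pos: [574.1, -323.8, 12.6]
tcp_rot: [-3.141, -0.251, 1.572]
contact_force: [-0.3, -0.2, -0.3]
opening: 0.501
grasp_force: 0.0
```

Request:
carry_out:
  series:
    - [0, 0, 0, 0.0116, 0, 0.003, 0]
    - [0, 0, 0, 0.0233, 0, 0.006, 0]
    - [0, 0, 0, 0.0349, 0, 0.0089, 0]
    - [0, 0, 0, 0.0465, 0, 0.0119, 0]
    - [0, 0, 0, 0.0581, 0, 0.0149, 0]
    - [0, 0, 0, 0.0698, 0, 0.0179, 0]
    - [0, 0, 0, 0.0814, 0, 0.0208, 0]
    - [0, 0, 0, 0.093, 0, 0.0238, 0]

```text
clock: 6.42
eef_pos: [574.1, -301.7, 12.4]
tcp_rot: [3.141, -0.249, 1.571]
contact_force: [0.2, -3.4, -0.4]
opening: 0.502
grasp_force: 1.9
```

Run:
```python
from h import *
st()
a=snap('top','t1');b=snap('side','s1')
a=cv2.resize(a[165:250,265:425],None,fx=3.6,fy=3.6,interpolation=3);b=cv2.resize(b[170:320,255:415],None,fx=1.9*1.9,fy=1.9*1.9,interpolation=3)[:290*2,:576]
b=b[:290+0*2+250,:]
im=np.vstack([a[:,:576],b])[:,:,::-1]; print(im.shape); cv2.imwrite('pics/c1.png',cv2.resize(im,None,fx=600/im.shape[0],fy=600/im.shape[0]))
A=RL(0.25)
plan([([574,-301+4*i,12],A,0) for i in range(1,9)])
```

```text
6.42 [ 574.1 -301.7   12.4] [ 3.141 -0.249  1.571] F [ 0.2 -3.4 -0.4] o 0.5
(846, 576, 3)
[[0.0, 0.0, 0.0, 0.0155, -0.0, 0.004, 0], [0.0, 0.0, 0.0, 0.031, -0.0, 0.0079, 0], [0.0, 0.0, 0.0, 0.0465, -0.0, 0.0119, 0], [0.0, 0.0, 0.0, 0.062, 0.0, 0.0158, 0], [0.0, 0.0, 0.0, 0.0775, 0.0, 0.0198, 0], [0.0, 0.0, 0.0, 0.093, 0.0, 0.0237, 0], [0.0, 0.0, 0.0, 0.1085, 0.0, 0.0277, 0], [0.0, 0.0, 0.0, 0.1241, 0.0, 0.0317, 0]]
```

View pics/c1.png

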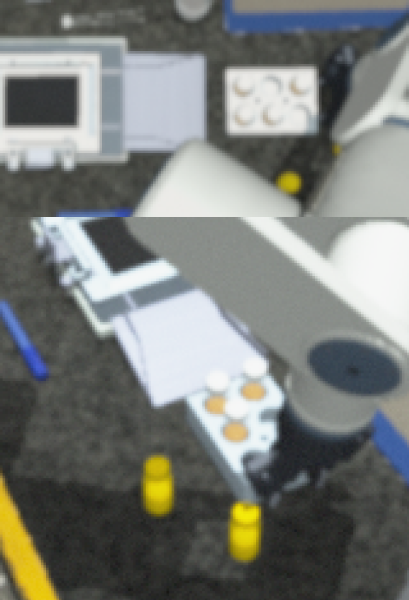

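Contact is made at 3.4 N, both yellow vials are clear, and the block is square. Pushing on.

Request:
carry_out:
  series:
    - [0, 0, 0, 0.0155, 0, 0.004, 0]
    - [0, 0, 0, 0.031, 0, 0.0079, 0]
    - [0, 0, 0, 0.0465, 0, 0.0119, 0]
    - [0, 0, 0, 0.062, 0, 0.0158, 0]
    - [0, 0, 0, 0.0775, 0, 0.0198, 0]
    - [0, 0, 0, 0.093, 0, 0.0237, 0]
    - [0, 0, 0, 0.1085, 0, 0.0277, 0]
    - [0, 0, 0, 0.1241, 0, 0.0317, 0]

```text
clock: 7.52
eef_pos: [574.0, -268.8, 12.4]
tcp_rot: [3.142, -0.25, 1.571]
contact_force: [-0.7, -4.8, -0.7]
opening: 0.502
grasp_force: 2.2
```

Run:
```python
from h import *
st()
A=RL(0.25)
plan([([574,-269+6*i,12],A,0) for i in range(1,9)])
plan([([574,-221+6*i,12],A,0) for i in range(1,9)])
```

```text
7.53 [ 574.  -268.8   12.4] [ 3.142 -0.25   1.571] F [-0.7 -4.8 -0.7] o 0.5
[[0.0, 0.0, 0.0, 0.0232, 0.0, 0.0059, 0], [0.0, 0.0, 0.0, 0.0465, 0.0, 0.0118, 0], [0.0, 0.0, 0.0, 0.0697, 0.0, 0.0178, 0], [0.0, 0.0, 0.0, 0.093, 0.0, 0.0237, 0], [0.0, 0.0, 0.0, 0.1162, 0.0, 0.0296, 0], [0.0, 0.0, 0.0, 0.1395, 0.0, 0.0356, 0], [0.0, 0.0, 0.0, 0.1627, 0.0, 0.0415, 0], [0.0, 0.0, 0.0, 0.186, 0.0, 0.0475, 0]]
[[0.0, 0.0, 0.0, 0.0232, 0.0, 0.0059, 0], [0.0, 0.0, 0.0, 0.0465, 0.0, 0.0118, 0], [0.0, 0.0, 0.0, 0.0697, 0.0, 0.0178, 0], [0.0, 0.0, 0.0, 0.093, 0.0, 0.0237, 0], [0.0, 0.0, 0.0, 0.1163, 0.0, 0.0296, 0], [0.0, 0.0, 0.0, 0.1395, 0.0, 0.0356, 0], [0.0, 0.0, 0.0, 0.1628, 0.0, 0.0415, 0], [0.0, 0.0, 0.0, 0.186, 0.0, 0.0475, 0]]
```

Request:
carry_out:
  series:
    - [0, 0, 0, 0.0232, 0, 0.0059, 0]
    - [0, 0, 0, 0.0465, 0, 0.0118, 0]
    - [0, 0, 0, 0.0697, 0, 0.0178, 0]
    - [0, 0, 0, 0.093, 0, 0.0237, 0]
    - [0, 0, 0, 0.1162, 0, 0.0296, 0]
    - [0, 0, 0, 0.1395, 0, 0.0356, 0]
    - [0, 0, 0, 0.1627, 0, 0.0415, 0]
    - [0, 0, 0, 0.186, 0, 0.0475, 0]

```text
clock: 8.52
eef_pos: [573.9, -220.6, 12.3]
tcp_rot: [-3.142, -0.25, 1.571]
contact_force: [-0.2, -2.9, -2.6]
opening: 0.504
grasp_force: 1.9
```

Request:
carry_out:
  series:
    - [0, 0, 0, 0.0232, 0, 0.0059, 0]
    - [0, 0, 0, 0.0465, 0, 0.0118, 0]
    - [0, 0, 0, 0.0697, 0, 0.0178, 0]
    - [0, 0, 0, 0.093, 0, 0.0237, 0]
    - [0, 0, 0, 0.1162, 0, 0.0296, 0]
    - [0, 0, 0, 0.1395, 0, 0.0356, 0]
    - [0, 0, 0, 0.1627, 0, 0.0415, 0]
    - [0, 0, 0, 0.186, 0, 0.0475, 0]

```text
clock: 9.52
eef_pos: [574.0, -172.7, 12.4]
tcp_rot: [3.142, -0.25, 1.571]
contact_force: [-0.1, -3.2, -2.9]
opening: 0.499
grasp_force: 1.9
```

```bash
cat >> h.py <<'E'
def tz(y,off=8):  # TCP height along the way
    f=y+off
    return 12+np.interp(f,[-145,-135,-15,14],[0,2,27,33])
E
python3 - <<'E'
from h import *
st()
A=RL(0.25)
for y0 in(-173,-133):plan([([574,y0+5*i,tz(y0+5*i)],A,0) for i in range(1,9)])
a=snap('top','t2');b=snap('side','s2')
b=cv2.resize(b[140:320,235:415],None,fx=2.2,fy=2.2,interpolation=3);a=cv2.resize(a[165:250,245:415],None,fx=2.33,fy=2.33,interpolation=3)[:,:396]
cv2.imwrite('pics/c2.png',np.vstack([a,b])[:,:,::-1])
E
```

```text
9.53 [ 574.  -172.7   12.4] [ 3.142 -0.25   1.571] F [-0.1 -3.2 -2.9] o 0.5
[[0.0, 0.0, 0.0, 0.0194, 0.0001, 0.0049, 0], [0.0, 0.0, 0.0, 0.0388, 0.0001, 0.0099, 0], [0.0, 0.0, 0.0, 0.0581, 0.0001, 0.0148, 0], [0.0, 0.0, 0.0, 0.0775, 0.0001, 0.0197, 0], [0.0, 0.0, 0.0, 0.0979, 0.0001, 0.0208, 0], [0.0, 0.0, 0.0, 0.1183, 0.0001, 0.0219, 0], [0.0, 0.0, 0.0, 0.1387, 0.0001, 0.0228, 0], [0.0, 0.0, 0.0, 0.1591, 0.0001, 0.0237, 0]]
[[0.0, 0.0, 0.0, 0.0204, -0.0, 0.0009, 0], [0.0, 0.0, 0.0, 0.0408, -0.0, 0.0018, 0], [0.0, 0.0, 0.0, 0.0612, -0.0, 0.0027, 0], [0.0, 0.0, 0.0, 0.0816, -0.0, 0.0037, 0], [0.0, 0.0, 0.0, 0.102, -0.0, 0.0046, 0], [0.0, 0.0, 0.0, 0.1224, -0.0, 0.0055, 0], [0.0, 0.0, 0.0, 0.1428, -0.0, 0.0064, 0], [0.0, 0.0, 0.0, 0.1633, -0.0, 0.0073, 0]]
```

View pics/c2.png

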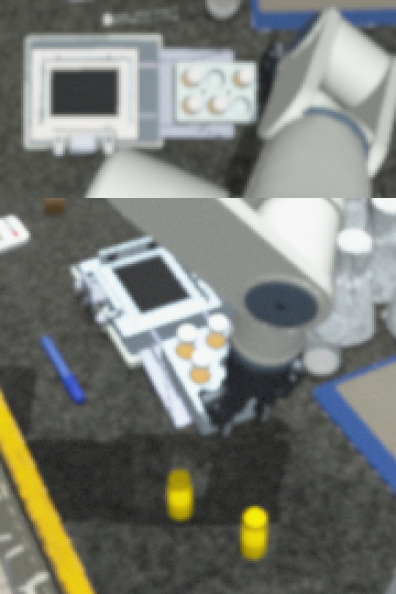

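The block is centred on the ramp, front near the top, vials seated. Continuing up.

Request:
carry_out:
  series:
    - [0, 0, 0, 0.0194, 0, 0.0049, 0]
    - [0, 0, 0, 0.0388, 0, 0.0099, 0]
    - [0, 0, 0, 0.0581, 0, 0.0148, 0]
    - [0, 0, 0, 0.0775, 0, 0.0197, 0]
    - [0, 0, 0, 0.0979, 0, 0.0208, 0]
    - [0, 0, 0, 0.1183, 0, 0.0219, 0]
    - [0, 0, 0, 0.1387, 0, 0.0228, 0]
    - [0, 0, 0, 0.1591, 0, 0.0237, 0]

```text
clock: 10.62
eef_pos: [573.9, -132.7, 16.5]
tcp_rot: [-3.142, -0.25, 1.571]
contact_force: [0.3, -3.1, -2.4]
opening: 0.5
grasp_force: 2.1
```

Request:
carry_out:
  series:
    - [0, 0, 0, 0.0204, 0, 0.0009, 0]
    - [0, 0, 0, 0.0408, 0, 0.0018, 0]
    - [0, 0, 0, 0.0612, 0, 0.0027, 0]
    - [0, 0, 0, 0.0816, 0, 0.0037, 0]
    - [0, 0, 0, 0.102, 0, 0.0046, 0]
    - [0, 0, 0, 0.1224, 0, 0.0055, 0]
    - [0, 0, 0, 0.1428, 0, 0.0064, 0]
    - [0, 0, 0, 0.1633, 0, 0.0073, 0]

```text
clock: 11.62
eef_pos: [574.5, -93.2, 25.3]
tcp_rot: [3.14, -0.249, 1.571]
contact_force: [-0.7, -7.4, 1.8]
opening: 0.5
grasp_force: 3.0
```

Run:
```python
from h import *
st()
A=RL(0.25)
for y0 in(-93,-53):plan([([574,y0+5*i,tz(y0+5*i)],A,0) for i in range(1,9)])
```

```text
11.62 [574.5 -93.2  25.3] [ 3.14  -0.249  1.571] F [-0.7 -7.4  1.8] o 0.5
[[0.0, 0.0, 0.0, 0.0204, -0.0, 0.0009, 0], [0.0, 0.0, 0.0, 0.0408, -0.0, 0.0018, 0], [0.0, 0.0, 0.0, 0.0612, -0.0, 0.0027, 0], [0.0, 0.0, 0.0, 0.0816, -0.0, 0.0036, 0], [0.0, 0.0, 0.0, 0.102, -0.0, 0.0046, 0], [0.0, 0.0, 0.0, 0.1224, 0.0, 0.0055, 0], [0.0, 0.0, 0.0, 0.1428, 0.0, 0.0064, 0], [0.0, 0.0, 0.0, 0.1632, 0.0, 0.0073, 0]]
[[0.0, 0.0, 0.0, 0.0204, 0.0, 0.0009, 0], [0.0, 0.0, 0.0, 0.0408, 0.0, 0.0018, 0], [0.0, 0.0, 0.0, 0.0613, 0.0, 0.0027, 0], [0.0, 0.0, 0.0, 0.0817, 0.0, 0.0036, 0], [0.0, 0.0, 0.0, 0.1021, 0.0, 0.0045, 0], [0.0, 0.0, 0.0, 0.1225, 0.0, 0.0055, 0], [0.0, 0.0, 0.0, 0.1429, 0.0, 0.0064, 0], [0.0, 0.0, 0.0, 0.1633, 0.0, 0.0073, 0]]
```

Request:
carry_out:
  series:
    - [0, 0, 0, 0.0204, 0, 0.0009, 0]
    - [0, 0, 0, 0.0408, 0, 0.0018, 0]
    - [0, 0, 0, 0.0612, 0, 0.0027, 0]
    - [0, 0, 0, 0.0816, 0, 0.0036, 0]
    - [0, 0, 0, 0.102, 0, 0.0046, 0]
    - [0, 0, 0, 0.1224, 0, 0.0055, 0]
    - [0, 0, 0, 0.1428, 0, 0.0064, 0]
    - [0, 0, 0, 0.1632, 0, 0.0073, 0]

```text
clock: 12.62
eef_pos: [573.8, -52.6, 33.1]
tcp_rot: [-3.141, -0.25, 1.571]
contact_force: [0.2, -3.6, -1.3]
opening: 0.502
grasp_force: 1.8
```

Request:
carry_out:
  series:
    - [0, 0, 0, 0.0204, 0, 0.0009, 0]
    - [0, 0, 0, 0.0408, 0, 0.0018, 0]
    - [0, 0, 0, 0.0613, 0, 0.0027, 0]
    - [0, 0, 0, 0.0817, 0, 0.0036, 0]
    - [0, 0, 0, 0.1021, 0, 0.0045, 0]
    - [0, 0, 0, 0.1225, 0, 0.0055, 0]
    - [0, 0, 0, 0.1429, 0, 0.0064, 0]
    - [0, 0, 0, 0.1633, 0, 0.0073, 0]

```text
clock: 13.62
eef_pos: [573.6, -12.5, 41.3]
tcp_rot: [-3.141, -0.25, 1.571]
contact_force: [1.0, -2.9, -1.9]
opening: 0.499
grasp_force: 1.2
```

Run:
```python
from h import *
st()
b=snap('side','s3');a=snap('top','t3')
b=cv2.resize(b[150:270,250:370],None,fx=3.3,fy=3.3,interpolation=3);a=cv2.resize(a[165:235,245:365],None,fx=3.3,fy=3.3,interpolation=3)
cv2.imwrite('pics/c3.png',np.vstack([a,b])[:,:,::-1][:600])
A=RL(0.25)
for y0,n in((-13,8),(3,8),(19,8),(35,8)):
  plan([([574,y0+2*i,tz(y0+2*i)],A,0) for i in range(1,n+1)])
```

```text
13.62 [573.6 -12.5  41.3] [-3.141 -0.25   1.571] F [ 1.  -2.9 -1.9] o 0.5
[[0.0, 0.0, 0.0, 0.0081, 0.0, 0.0004, 0], [0.0, 0.0, 0.0, 0.0163, 0.0, 0.0008, 0], [0.0, 0.0, 0.0, 0.0245, 0.0, 0.0012, 0], [0.0, 0.0, 0.0, 0.0326, 0.0, 0.0015, 0], [0.0, 0.0, 0.0, 0.0408, 0.0, 0.0019, 0], [0.0, 0.0, 0.0, 0.049, 0.0, 0.0023, 0], [0.0, 0.0, 0.0, 0.0571, 0.0, 0.0027, 0], [0.0, 0.0, 0.0, 0.0653, 0.0, 0.003, 0]]
[[0.0, 0.0, 0.0, 0.0081, 0.0, 0.0004, 0], [0.0, 0.0, 0.0, 0.0161, 0.0, 0.0016, 0], [0.0, 0.0, 0.0, 0.0238, 0.0, 0.0036, 0], [0.0, 0.0, 0.0, 0.0316, 0.0, 0.0055, 0], [0.0, 0.0, 0.0, 0.0393, 0.0, 0.0075, 0], [0.0, 0.0, 0.0, 0.0471, 0.0, 0.0095, 0], [0.0, 0.0, 0.0, 0.0548, 0.0, 0.0115, 0], [0.0, 0.0, 0.0, 0.0626, 0.0, 0.0135, 0]]
[[0.0, 0.0, 0.0, 0.0077, 0.0, 0.0019, 0], [0.0, 0.0, 0.0, 0.0155, 0.0, 0.0039, 0], [0.0, 0.0, 0.0, 0.0233, 0.0, 0.0059, 0], [0.0, 0.0, 0.0, 0.031, 0.0, 0.0079, 0], [0.0, 0.0, 0.0, 0.0388, 0.0, 0.0099, 0], [0.0, 0.0, 0.0, 0.0465, 0.0, 0.0118, 0], [0.0, 0.0, 0.0, 0.0543, 0.0, 0.0138, 0], [0.0, 0.0, 0.0, 0.062, 0.0, 0.0158, 0]]
[[0.0, 0.0, 0.0, 0.0078, 0.0, 0.002, 0], [0.0, 0.0, 0.0, 0.0155, 0.0, 0.004, 0], [0.0, 0.0, 0.0, 0.0233, 0.0, 0.0059, 0], [0.0, 0.0, 0.0, 0.031, 0.0001, 0.0079, 0], [0.0, 0.0, 0.0, 0.0388, 0.0001, 0.0099, 0], [0.0, 0.0, 0.0, 0.0465, 0.0001, 0.0119, 0], [0.0, 0.0, 0.0, 0.0543, 0.0001, 0.0138, 0], [0.0, 0.0, 0.0, 0.062, 0.0001, 0.0158, 0]]
```

View pics/c3.png

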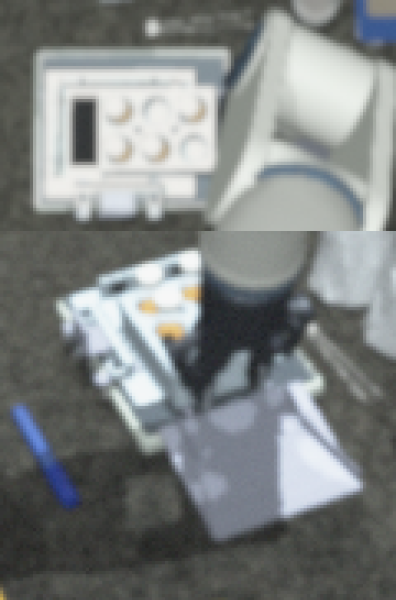

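Block is up on the platform, square, with ~28 mm of dark deck left ahead of it. Advancing more slowly now.

Request:
carry_out:
  series:
    - [0, 0, 0, 0.0081, 0, 0.0004, 0]
    - [0, 0, 0, 0.0163, 0, 0.0008, 0]
    - [0, 0, 0, 0.0245, 0, 0.0012, 0]
    - [0, 0, 0, 0.0326, 0, 0.0015, 0]
    - [0, 0, 0, 0.0408, 0, 0.0019, 0]
    - [0, 0, 0, 0.049, 0, 0.0023, 0]
    - [0, 0, 0, 0.0571, 0, 0.0027, 0]
    - [0, 0, 0, 0.0653, 0, 0.003, 0]

```text
clock: 14.72
eef_pos: [574.0, 3.0, 44.8]
tcp_rot: [3.141, -0.25, 1.571]
contact_force: [-0.4, -1.7, -0.9]
opening: 0.499
grasp_force: 1.2
```

Run:
```python
from h import *
import json
A=RL(0.25)
json.dump([[574,3,tz(3)],A.tolist()],open('cmd.json','w'))
for y0 in(3,7,11,15):
  plan([([574,y0+1*i,tz(y0+1*i)],A,0) for i in range(1,5)])
```

```text
[[0.0, 0.0, 0.0, 0.0041, 0.0, 0.0002, 0], [0.0, 0.0, 0.0, 0.0082, 0.0, 0.0004, 0], [0.0, 0.0, 0.0, 0.0122, 0.0, 0.0006, 0], [0.0, 0.0, 0.0, 0.0161, 0.0, 0.0016, 0]]
[[0.0, 0.0, 0.0, 0.0039, 0.0, 0.0009, 0], [0.0, 0.0, 0.0, 0.0078, 0.0, 0.0019, 0], [0.0, 0.0, 0.0, 0.0116, 0.0, 0.0029, 0], [0.0, 0.0, 0.0, 0.0155, 0.0, 0.0039, 0]]
[[0.0, 0.0, 0.0, 0.0039, 0.0, 0.001, 0], [0.0, 0.0, 0.0, 0.0078, 0.0, 0.002, 0], [0.0, 0.0, 0.0, 0.0116, 0.0, 0.003, 0], [0.0, 0.0, 0.0, 0.0155, 0.0, 0.004, 0]]
[[0.0, 0.0, 0.0, 0.0039, 0.0, 0.001, 0], [0.0, 0.0, 0.0, 0.0078, 0.0, 0.0019, 0], [0.0, 0.0, 0.0, 0.0116, 0.0, 0.0029, 0], [0.0, 0.0, 0.0, 0.0155, 0.0, 0.0039, 0]]
```

Request:
carry_out:
  series:
    - [0, 0, 0, 0.0041, 0, 0.0002, 0]
    - [0, 0, 0, 0.0082, 0, 0.0004, 0]
    - [0, 0, 0, 0.0122, 0, 0.0006, 0]
    - [0, 0, 0, 0.0161, 0, 0.0016, 0]

```text
clock: 15.22
eef_pos: [574.0, 7.0, 45.4]
tcp_rot: [3.142, -0.25, 1.571]
contact_force: [-1.1, -3.0, -2.0]
opening: 0.503
grasp_force: 1.2
```

Request:
carry_out:
  series:
    - [0, 0, 0, 0.0039, 0, 0.0009, 0]
    - [0, 0, 0, 0.0078, 0, 0.0019, 0]
    - [0, 0, 0, 0.0116, 0, 0.0029, 0]

```text
clock: 15.6
eef_pos: [574.0, 10.0, 45.4]
tcp_rot: [3.141, -0.25, 1.571]
contact_force: [0.5, -3.0, -1.0]
opening: 0.502
grasp_force: 1.2
```

Request:
carry_out:
  series:
    - [0, 0, 0, 0.0039, 0, 0.001, 0]
    - [0, 0, 0, 0.0078, 0, 0.002, 0]
    - [0, 0, 0, 0.0116, 0, 0.003, 0]

```text
clock: 15.98
eef_pos: [574.0, 13.0, 45.4]
tcp_rot: [3.141, -0.25, 1.571]
contact_force: [0.5, -2.6, -1.0]
opening: 0.502
grasp_force: 1.2
```

Run:
```python
from h import *
st();b=snap('side','s4');a=snap('top','t4')
b=cv2.resize(b[150:250,250:370],None,fx=3.8,fy=3.8,interpolation=3);a=cv2.resize(a[175:232,245:365],None,fx=3.8,fy=3.8,interpolation=3)
cv2.imwrite('pics/c4.png',np.vstack([a,b])[:,:,::-1][:600])
```

```text
15.97 [574.   13.   45.4] [ 3.141 -0.25   1.571] F [ 0.5 -2.6 -1. ] o 0.5
```

View pics/c4.png

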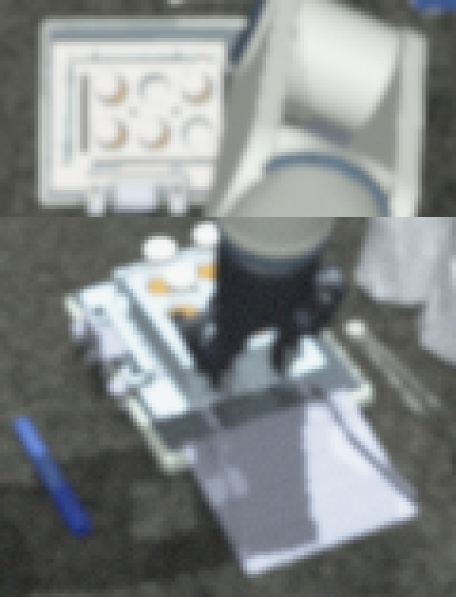

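About 6–9 mm of dark deck still shows ahead of the block. Vials are seated.

Request:
carry_out:
  series:
    - [0, 0, 0, 0.0039, 0, 0.001, 0]
    - [0, 0, 0, 0.0078, 0, 0.002, 0]
    - [0, 0, 0, 0.0116, 0, 0.003, 0]

```text
clock: 16.45
eef_pos: [574.0, 16.0, 45.4]
tcp_rot: [3.142, -0.25, 1.571]
contact_force: [0.7, -1.1, -1.2]
opening: 0.505
grasp_force: 1.2
```

Request:
carry_out:
  series:
    - [0, 0, 0, 0.002, 0, 0.0005, 0]
    - [0, 0, 0, 0.0039, 0, 0.001, 0]
    - [0, 0, 0, 0.0058, 0, 0.0015, 0]
    - [0, 0, 0, 0.0078, 0, 0.002, 0]

```text
clock: 16.95
eef_pos: [574.0, 17.9, 45.4]
tcp_rot: [3.141, -0.25, 1.571]
contact_force: [-0.0, -2.3, -1.2]
opening: 0.5
grasp_force: 1.2
```

Request:
carry_out:
  series:
    - [0, 0, 0, 0.002, 0, 0.0005, 0]
    - [0, 0, 0, 0.0039, 0, 0.001, 0]
    - [0, 0, 0, 0.0058, 0, 0.0015, 0]

```text
clock: 17.32
eef_pos: [574.0, 19.4, 45.4]
tcp_rot: [3.141, -0.25, 1.571]
contact_force: [-0.1, -2.9, -1.9]
opening: 0.502
grasp_force: 1.2
```

Request:
carry_out:
  series:
    - [0, 0, 0, 0.002, 0, 0.0005, 0]
    - [0, 0, 0, 0.0039, 0, 0.001, 0]
    - [0, 0, 0, 0.0058, 0, 0.0015, 0]

```text
clock: 17.7
eef_pos: [574.0, 20.9, 45.4]
tcp_rot: [3.142, -0.25, 1.571]
contact_force: [-1.1, -2.7, -1.4]
opening: 0.498
grasp_force: 1.2
```

Request:
carry_out:
  series:
    - [0, 0, 0, 0.002, 0, 0.0005, 0]
    - [0, 0, 0, 0.0039, 0, 0.001, 0]

```text
clock: 17.95
eef_pos: [574.0, 21.9, 45.4]
tcp_rot: [3.141, -0.25, 1.571]
contact_force: [1.0, -3.8, -1.5]
opening: 0.496
grasp_force: 1.2
```

Request:
carry_out:
  series:
    - [0, 0, 0, 0.002, 0, 0.0005, 0]
    - [0, 0, 0, 0.0039, 0, 0.001, 0]

```text
clock: 18.2
eef_pos: [574.0, 22.9, 45.4]
tcp_rot: [3.142, -0.25, 1.571]
contact_force: [-0.2, -2.5, -1.2]
opening: 0.498
grasp_force: 1.2
```

Request:
carry_out:
  series:
    - [0, 0, 0, 0.002, 0, 0.0005, 0]
    - [0, 0, 0, 0.0039, 0, 0.001, 0]

```text
clock: 18.45
eef_pos: [574.0, 24.0, 45.4]
tcp_rot: [3.142, -0.25, 1.571]
contact_force: [-0.8, -2.7, -1.7]
opening: 0.5
grasp_force: 1.2
```

Run:
```python
from h import *
st();b=snap('side','s5');a=snap('top','t5')
b=cv2.resize(b[150:220,250:340],None,fx=5,fy=5,interpolation=3);a=cv2.resize(a[175:232,250:340],None,fx=5,fy=5,interpolation=3)
cv2.imwrite('pics/c5.png',np.vstack([a,b])[:,:,::-1][:600])
```

```text
18.45 [574.   24.   45.4] [ 3.142 -0.25   1.571] F [-0.8 -2.7 -1.7] o 0.5
```

View pics/c5.png

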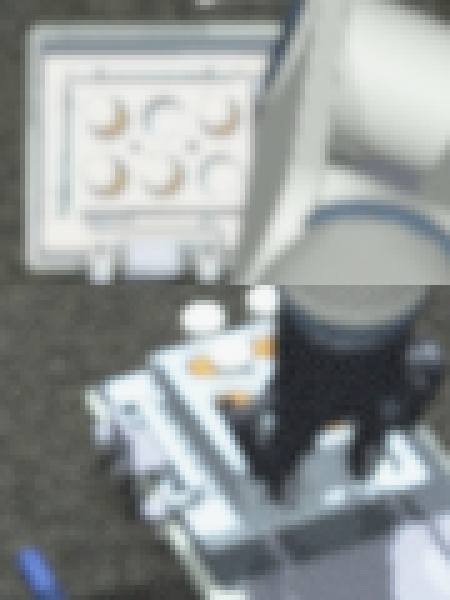

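The dark deck is covered, and the stop line is still a few px (≈5–10 mm) ahead. Continuing to feel.

Request:
carry_out:
  series:
    - [0, 0, 0, 0.002, 0, 0.0005, 0]
    - [0, 0, 0, 0.0039, 0, 0.001, 0]
    - [0, 0, 0, 0.0058, 0, 0.0015, 0]

```text
clock: 18.92
eef_pos: [574.0, 25.4, 45.4]
tcp_rot: [3.141, -0.25, 1.571]
contact_force: [0.3, -2.2, -1.3]
opening: 0.498
grasp_force: 1.2
```

Request:
carry_out:
  series:
    - [0, 0, 0, 0.002, 0, 0.0005, 0]
    - [0, 0, 0, 0.0039, 0, 0.001, 0]

```text
clock: 19.18
eef_pos: [574.0, 26.5, 45.4]
tcp_rot: [3.141, -0.25, 1.571]
contact_force: [0.0, -2.3, -0.7]
opening: 0.503
grasp_force: 1.2
```

Request:
carry_out:
  series:
    - [0, 0, 0, 0.002, 0, 0.0005, 0]
    - [0, 0, 0, 0.0039, 0, 0.001, 0]

```text
clock: 19.42
eef_pos: [574.0, 27.5, 45.4]
tcp_rot: [3.142, -0.25, 1.571]
contact_force: [0.7, -2.9, -1.2]
opening: 0.495
grasp_force: 1.2
```

Request:
carry_out:
  series:
    - [0, 0, 0, 0.002, 0, 0.0005, 0]
    - [0, 0, 0, 0.0039, 0, 0.001, 0]

```text
clock: 19.68
eef_pos: [574.0, 28.5, 45.4]
tcp_rot: [3.142, -0.25, 1.571]
contact_force: [-0.9, -2.7, -1.7]
opening: 0.498
grasp_force: 1.2
```

Request:
carry_out:
  series:
    - [0, 0, 0, 0.002, 0, 0.0005, 0]
    - [0, 0, 0, 0.0039, 0, 0.001, 0]

```text
clock: 19.92
eef_pos: [574.0, 29.5, 45.4]
tcp_rot: [3.142, -0.25, 1.571]
contact_force: [0.0, -2.6, -0.6]
opening: 0.5
grasp_force: 1.2
```

Request:
carry_out:
  series:
    - [0, 0, 0, 0.002, 0, 0.0005, 0]
    - [0, 0, 0, 0.0039, 0, 0.001, 0]

```text
clock: 20.18
eef_pos: [574.0, 30.5, 45.4]
tcp_rot: [3.141, -0.25, 1.571]
contact_force: [0.0, -2.5, -0.9]
opening: 0.498
grasp_force: 1.2
```

Run:
```python
from h import *
for n,u,v,z in (('front edge@TCP24',80,145,66),('stop line a',65,145,51),('stop b',42,145,51),('handle',150,255,73),('handle z41',150,255,50),('housing far',27,145,23)):
    print(n,at_z('top',v/5+175-.4,u/5+250-.4,z).round(1))
r.grab_frame('side');r.grab_frame('top')
for c in('side','top'):
    for d in r.silhouettes(c,'clamp')[:2]: print(c,'clamp',round(d['score'],2),np.round(d['position'],1),at_z(c,*d['position'],45).round())
```

```text
front edge@TCP24 [574.7 155.9  66. ]
stop line a [576.6 168.8  51. ]
stop b [576.8 185.7  51. ]
handle [493.5 104.3  73. ]
handle z41 [495.1 106.5  50. ]
housing far [580.3 201.   23. ]
side clamp 0.65 [181.6 281.1] [503. 104.  45.]
top clamp 0.72 [226.5 284.3] [492.  90.  45.]
```

Request:
carry_out:
  series:
    - [0, 0, 0, 0.002, 0, 0.0005, 0]
    - [0, 0, 0, 0.0039, 0, 0.001, 0]

```text
clock: 20.62
eef_pos: [574.0, 31.5, 45.4]
tcp_rot: [3.141, -0.25, 1.571]
contact_force: [-0.1, -2.2, -0.4]
opening: 0.496
grasp_force: 1.3
```

Request:
carry_out:
  series:
    - [0, 0, 0, 0.002, 0, 0.0005, 0]
    - [0, 0, 0, 0.0039, 0, 0.001, 0]

```text
clock: 20.88
eef_pos: [574.1, 32.5, 45.5]
tcp_rot: [3.141, -0.25, 1.571]
contact_force: [0.1, -3.2, 0.7]
opening: 0.505
grasp_force: 1.5
```

Request:
carry_out:
  series:
    - [0, 0, 0, 0.002, 0, 0.0005, 0]
    - [0, 0, 0, 0.0039, 0, 0.001, 0]

```text
clock: 21.12
eef_pos: [574.1, 33.4, 45.4]
tcp_rot: [3.141, -0.25, 1.571]
contact_force: [-0.4, -5.6, 0.6]
opening: 0.497
grasp_force: 2.7
```

Request:
carry_out:
  series:
    - [0, 0, 0, 0.002, 0, 0.0005, 0]
    - [0, 0, 0, 0.0039, 0, 0.001, 0]

```text
clock: 21.38
eef_pos: [574.1, 33.6, 45.4]
tcp_rot: [3.141, -0.249, 1.572]
contact_force: [-1.2, -10.6, 2.7]
opening: 0.501
grasp_force: 5.5
```

The force rose from 3 to 10.6 N while the arm stalled: that is the rear stop, where expected (~168). Backing off and lifting clear to check.

Request:
carry_out:
  series:
    - [0, 0, 0, -0.008, 0, -0.002, 0]
    - [0, 0, 0, -0.06, 0, -0.03, 0]
    - [0, 0, 0, -0.12, 0, -0.15, 0]
    - [0, 0, 0, -0.15, 0, -0.35, 0]
    - [0, 0, 0, -0.2, 0, -0.55, 0]
    - [0, 0, 0, -0.2, 0, -0.65, 0]
    - [0, 0, 0, -0.2, 0, -0.65, 0]

```text
clock: 22.25
eef_pos: [575.2, -55.4, 192.7]
tcp_rot: [3.137, -0.249, 1.571]
contact_force: [0.2, 0.0, -1.4]
opening: 0.497
grasp_force: 0.0
```

Run:
```python
from h import *
st();b=snap('side','s6');a=snap('top','t6')
for c in('side','top'):
    for n in('vial_block','vial_a','clamp'):
        for d in r.silhouettes(c,n)[:6]: print(c,n,round(d['score'],2),np.round(d['position'],1),at_z(c,*d['position'],50).round(),int(d['region'].sum()))
b=cv2.resize(b[140:220,250:350],None,fx=5,fy=5,interpolation=3);a=cv2.resize(a[180:232,250:350],None,fx=3.8,fy=3.8,interpolation=3)
a=np.hstack([a,np.zeros((a.shape[0],500-a.shape[1],3),np.uint8)])
cv2.imwrite('pics/c6.png',np.vstack([a,b])[:,:,::-1][:600])
```

```text
22.25 [575.2 -55.4 192.7] [ 3.137 -0.249  1.571] F [ 0.2  0.  -1.4] o 0.5
side vial_block 0.7 [179.6 302.4] [563.  78.  50.] 765
side vial_block 0.24 [205.  319.3] [561. -45.  50.] 3227
side vial_a 0.72 [181.8 280.4] [499.  99.  50.] 289
side vial_a 0.51 [158.8 290.6] [571. 189.  50.] 55
side vial_a 0.48 [275.4 315.2] [ 444. -267.   50.] 218
side vial_a 0.47 [290.4 350.8] [ 501. -344.   50.] 214
side clamp 0.62 [181.3 281.9] [504.  99.  50.] 250
top vial_block 0.73 [204.8 281.1] [571. 101.  50.] 778
top vial_a 0.62 [208.8 278.5] [557. 111.  50.] 30
top vial_a 0.55 [219.9 400.6] [ 511. -336.   50.] 60
top vial_a 0.54 [199.4 264.9] [592. 161.  50.] 28
top clamp 0.73 [225.5 279.5] [495. 107.  50.] 204
top clamp 0.18 [159.5 224.4] [744. 312.  50.] 341
```

View pics/c6.png

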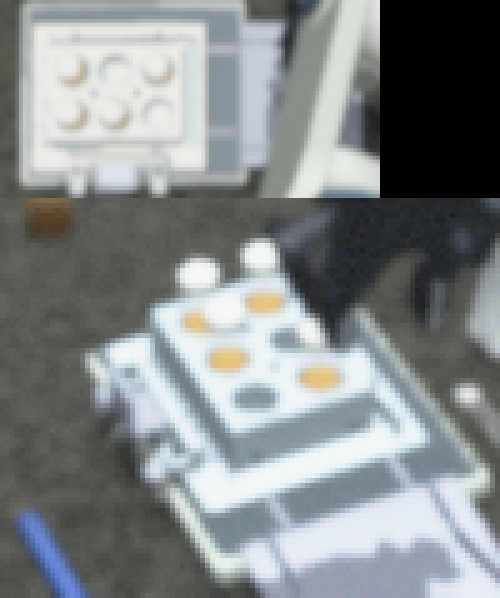

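The block lies level in the pocket, square, all four vials seated, and the handle is centred at about y=104. Next is the clamp: fingers shut, turned to push along +x.

Run:
```python
from h import *
A=RL(0.25);json.dump([[574,-54.1,190.4],A.tolist()],open('cmd.json','w'))
C=RL(0.15,-np.pi/2)
M=lambda f:Ro.from_rotvec(f*Ro.from_matrix(C@A.T).as_rotvec()).as_matrix()@A
plan([([470,20,215],M(.6),1)]*6)
plan([([430,104,200],C,1)]*5)
plan([([430,104,150],C,1),([430,104,100],C,1),([430,104,70],C,1),([430,104,50],C,1),([440,104,50],C,1),([448,104,50],C,1),([452,104,50],C,1),([454,104,50],C,1)])
```

```text
[[-0.0596, -0.015, 0.2941, 0.3115, -0.416, -0.022, 1], [-0.0596, -0.015, 0.2941, 0.3115, -0.416, -0.022, 1], [-0.0596, -0.015, 0.2941, 0.3115, -0.416, -0.022, 1], [-0.0596, -0.015, 0.2941, 0.3115, -0.416, -0.022, 1], [-0.0596, -0.015, 0.2941, 0.3115, -0.416, -0.022, 1], [-0.0596, -0.015, 0.2941, 0.3115, -0.416, -0.022, 1]]
[[-0.0398, -0.01, 0.1961, 0.0542, -0.3646, 0.0788, 1], [-0.0398, -0.01, 0.1961, 0.0542, -0.3646, 0.0788, 1], [-0.0398, -0.01, 0.1961, 0.0542, -0.3646, 0.0788, 1], [-0.0398, -0.01, 0.1961, 0.0542, -0.3646, 0.0788, 1], [-0.0398, -0.01, 0.1961, 0.0542, -0.3646, 0.0788, 1]]
[[0.0, 0.0, 0.0, -0.0299, -0.0001, 0.1978, 1], [0.0, 0.0, 0.0, -0.0598, -0.0001, 0.3955, 1], [0.0, 0.0, 0.0, -0.0777, -0.0001, 0.5142, 1], [0.0, 0.0, 0.0, -0.0897, -0.0001, 0.5933, 1], [0.0, 0.0, 0.0, -0.0501, -0.0001, 0.5993, 1], [0.0, 0.0, 0.0, -0.0185, -0.0001, 0.604, 1], [0.0, 0.0, 0.0, -0.0026, -0.0001, 0.6064, 1], [0.0, 0.0, 0.0, 0.0053, -0.0001, 0.6076, 1]]
```

Request:
carry_out:
  series:
    - [-0.0596, -0.015, 0.2941, 0.3115, -0.416, -0.022, 1]
    - [-0.0596, -0.015, 0.2941, 0.3115, -0.416, -0.022, 1]
    - [-0.0596, -0.015, 0.2941, 0.3115, -0.416, -0.022, 1]
    - [-0.0596, -0.015, 0.2941, 0.3115, -0.416, -0.022, 1]
    - [-0.0596, -0.015, 0.2941, 0.3115, -0.416, -0.022, 1]
    - [-0.0596, -0.015, 0.2941, 0.3115, -0.416, -0.022, 1]
    - [-0.0596, -0.015, 0.2941, 0.3115, -0.416, -0.022, 1]

```text
clock: 23.52
eef_pos: [470.0, 20.1, 214.9]
tcp_rot: [-3.121, -0.189, 0.63]
contact_force: [0.1, -0.1, 0.8]
opening: -0.002
grasp_force: 0.0
```

Request:
carry_out:
  series:
    - [-0.0398, -0.01, 0.1961, 0.0542, -0.3646, 0.0788, 1]
    - [-0.0398, -0.01, 0.1961, 0.0542, -0.3646, 0.0788, 1]
    - [-0.0398, -0.01, 0.1961, 0.0542, -0.3646, 0.0788, 1]
    - [-0.0398, -0.01, 0.1961, 0.0542, -0.3646, 0.0788, 1]
    - [-0.0398, -0.01, 0.1961, 0.0542, -0.3646, 0.0788, 1]
    - [-0.0398, -0.01, 0.1961, 0.0542, -0.3646, 0.0788, 1]

```text
clock: 24.28
eef_pos: [430.1, 103.8, 199.9]
tcp_rot: [3.141, -0.15, 0.006]
contact_force: [-0.4, 0.1, 0.0]
opening: -0.004
grasp_force: 0.0
```

Request:
carry_out:
  series:
    - [0, 0, 0, -0.0299, 0, 0.1978, 1]
    - [0, 0, 0, -0.0598, 0, 0.3955, 1]
    - [0, 0, 0, -0.0777, 0, 0.5142, 1]
    - [0, 0, 0, -0.0897, 0, 0.5933, 1]
    - [0, 0, 0, -0.0501, 0, 0.5993, 1]
    - [0, 0, 0, -0.0185, 0, 0.604, 1]
    - [0, 0, 0, -0.0026, 0, 0.6064, 1]
    - [0, 0, 0, 0.0053, 0, 0.6076, 1]

```text
clock: 25.28
eef_pos: [454.9, 103.9, 50.8]
tcp_rot: [-3.141, -0.152, 0.0]
contact_force: [-0.6, -0.3, 1.0]
opening: -0.002
grasp_force: 0.0
```

Run:
```python
from h import *
C=RL(0.15,-np.pi/2);json.dump([[454,104,50],C.tolist()],open('cmd.json','w'))
plan([([454+1.5*i,104,50],C,1) for i in range(1,9)])
```

```text
[[0.0, 0.0, 0.0, 0.0059, 0.0, 0.0009, 1], [0.0, 0.0, 0.0, 0.0119, 0.0, 0.0018, 1], [0.0, 0.0, 0.0, 0.0178, 0.0, 0.0027, 1], [0.0, 0.0, 0.0, 0.0237, 0.0, 0.0036, 1], [0.0, 0.0, 0.0, 0.0297, 0.0, 0.0045, 1], [0.0, 0.0, 0.0, 0.0356, 0.0, 0.0054, 1], [0.0, 0.0, 0.0, 0.0415, 0.0, 0.0063, 1], [0.0, 0.0, 0.0, 0.0475, 0.0, 0.0072, 1]]
```

Request:
carry_out:
  series:
    - [0, 0, 0, 0.0059, 0, 0.0009, 1]
    - [0, 0, 0, 0.0119, 0, 0.0018, 1]
    - [0, 0, 0, 0.0178, 0, 0.0027, 1]
    - [0, 0, 0, 0.0237, 0, 0.0036, 1]
    - [0, 0, 0, 0.0297, 0, 0.0045, 1]
    - [0, 0, 0, 0.0356, 0, 0.0054, 1]
    - [0, 0, 0, 0.0415, 0, 0.0063, 1]
    - [0, 0, 0, 0.0475, 0, 0.0072, 1]

```text
clock: 26.28
eef_pos: [466.1, 103.9, 50.0]
tcp_rot: [3.141, -0.15, 0.0]
contact_force: [-0.1, 0.1, 0.1]
opening: -0.003
grasp_force: 0.0
```

Request:
carry_out:
  series:
    - [0, 0, 0, 0.004, 0, 0.0006, 1]
    - [0, 0, 0, 0.0079, 0, 0.0012, 1]
    - [0, 0, 0, 0.0119, 0, 0.0018, 1]
    - [0, 0, 0, 0.0158, 0, 0.0024, 1]

```text
clock: 26.78
eef_pos: [469.3, 103.8, 49.8]
tcp_rot: [3.141, -0.149, 0.0]
contact_force: [-2.4, 0.5, 0.3]
opening: 0.002
grasp_force: 1.5
```

Request:
carry_out:
  series:
    - [0, 0, 0, 0.004, 0, 0.0006, 1]
    - [0, 0, 0, 0.0079, 0, 0.0012, 1]
    - [0, 0, 0, 0.0119, 0, 0.0018, 1]
    - [0, 0, 0, 0.0158, 0, 0.0024, 1]

```text
clock: 27.28
eef_pos: [473.8, 103.8, 49.9]
tcp_rot: [3.141, -0.15, 0.0]
contact_force: [-3.9, -0.4, -0.4]
opening: -0.001
grasp_force: 1.6
```

Request:
carry_out:
  series:
    - [0, 0, 0, 0.004, 0, 0.0006, 1]
    - [0, 0, 0, 0.0079, 0, 0.0012, 1]
    - [0, 0, 0, 0.0119, 0, 0.0018, 1]
    - [0, 0, 0, 0.0158, 0, 0.0024, 1]

```text
clock: 27.78
eef_pos: [477.9, 103.8, 50.0]
tcp_rot: [3.141, -0.15, 0.0]
contact_force: [-3.0, -0.7, -1.3]
opening: -0.004
grasp_force: 1.6
```

Request:
carry_out:
  series:
    - [0, 0, 0, 0.004, 0, 0.0006, 1]
    - [0, 0, 0, 0.0079, 0, 0.0012, 1]
    - [0, 0, 0, 0.0119, 0, 0.0018, 1]

```text
clock: 28.15
eef_pos: [480.8, 103.8, 50.0]
tcp_rot: [3.141, -0.15, 0.0]
contact_force: [-5.8, -1.0, -1.0]
opening: -0.0
grasp_force: 2.8
```

Request:
carry_out:
  series:
    - [0, 0, 0, 0.002, 0, 0.0003, 1]
    - [0, 0, 0, 0.004, 0, 0.0006, 1]
    - [0, 0, 0, 0.0059, 0, 0.0009, 1]
    - [0, 0, 0, 0.0079, 0, 0.0012, 1]

```text
clock: 28.65
eef_pos: [482.1, 103.8, 49.9]
tcp_rot: [3.141, -0.149, 0.0]
contact_force: [-5.9, -0.2, 2.3]
opening: -0.003
grasp_force: 3.3
```

Request:
carry_out:
  series:
    - [0, 0, 0, 0.002, 0, 0.0003, 1]
    - [0, 0, 0, 0.004, 0, 0.0006, 1]
    - [0, 0, 0, 0.0059, 0, 0.0009, 1]
    - [0, 0, 0, 0.0079, 0, 0.0012, 1]

```text
clock: 29.15
eef_pos: [484.1, 103.8, 49.9]
tcp_rot: [3.141, -0.149, 0.0]
contact_force: [-5.4, 0.3, 1.1]
opening: 0.004
grasp_force: 3.3
```

Request:
carry_out:
  series:
    - [0, 0, 0, 0.002, 0, 0.0003, 1]
    - [0, 0, 0, 0.004, 0, 0.0006, 1]
    - [0, 0, 0, 0.0059, 0, 0.0009, 1]

```text
clock: 29.52
eef_pos: [485.6, 103.8, 49.8]
tcp_rot: [3.141, -0.148, 0.0]
contact_force: [-6.6, -0.1, 1.3]
opening: -0.006
grasp_force: 3.3
```

Request:
carry_out:
  series:
    - [0, 0, 0, 0.002, 0, 0.0003, 1]
    - [0, 0, 0, 0.004, 0, 0.0006, 1]

```text
clock: 29.78
eef_pos: [486.7, 103.8, 49.9]
tcp_rot: [3.141, -0.149, 0.0]
contact_force: [-6.4, -0.4, 1.6]
opening: 0.002
grasp_force: 3.3
```

Request:
carry_out:
  series:
    - [0, 0, 0, 0.002, 0, 0.0003, 1]
    - [0, 0, 0, 0.004, 0, 0.0006, 1]

```text
clock: 30.02
eef_pos: [487.6, 103.8, 49.9]
tcp_rot: [3.141, -0.148, 0.0]
contact_force: [-6.5, -0.7, 1.3]
opening: -0.001
grasp_force: 3.3
```

Request:
carry_out:
  series:
    - [0, 0, 0, 0.002, 0, 0.0003, 1]
    - [0, 0, 0, 0.004, 0, 0.0006, 1]

```text
clock: 30.28
eef_pos: [488.6, 103.8, 49.9]
tcp_rot: [3.141, -0.148, 0.0]
contact_force: [-6.3, -0.9, 2.8]
opening: 0.001
grasp_force: 3.3
```

Request:
carry_out:
  series:
    - [0, 0, 0, 0.002, 0, 0.0003, 1]

```text
clock: 30.4
eef_pos: [489.2, 103.8, 49.9]
tcp_rot: [3.141, -0.149, 0.0]
contact_force: [-6.5, -1.3, 2.4]
opening: 0.001
grasp_force: 3.3
```

Request:
carry_out:
  series:
    - [0, 0, 0, 0.002, 0, 0.0003, 1]

```text
clock: 30.52
eef_pos: [489.6, 103.8, 49.9]
tcp_rot: [3.141, -0.148, 0.0]
contact_force: [-6.1, -0.7, 1.8]
opening: 0.003
grasp_force: 3.3
```

Request:
carry_out:
  series:
    - [0, 0, 0, 0.002, 0, 0.0003, 1]

```text
clock: 30.65
eef_pos: [490.1, 103.8, 49.9]
tcp_rot: [3.141, -0.148, 0.0]
contact_force: [-6.4, -1.5, 2.4]
opening: 0.001
grasp_force: 3.3
```

Request:
carry_out:
  series:
    - [0, 0, 0, 0.002, 0, 0.0003, 1]

```text
clock: 30.78
eef_pos: [490.4, 103.7, 49.8]
tcp_rot: [3.141, -0.148, 0.0]
contact_force: [-7.2, 0.0, 4.3]
opening: 0.0
grasp_force: 4.3
```

Request:
carry_out:
  series:
    - [0, 0, 0, 0.002, 0, 0.0003, 1]

```text
clock: 30.9
eef_pos: [490.4, 103.7, 49.7]
tcp_rot: [3.141, -0.147, 0.0]
contact_force: [-11.2, -0.0, 6.2]
opening: 0.002
grasp_force: 5.4
```

The force rises and motion stops at 490.4, as predicted for reading 0.022. One small press to seat it, then a straight retreat.

Request:
carry_out:
  series:
    - [0, 0, 0, 0.0008, 0, 0, 1]
    - [0, 0, 0, 0.0008, 0, 0, 1]

```text
clock: 31.15
eef_pos: [490.4, 103.7, 49.8]
tcp_rot: [3.141, -0.147, 0.0]
contact_force: [-10.6, 0.0, 5.8]
opening: 0.003
grasp_force: 5.1
```

Request:
carry_out:
  series:
    - [0, 0, 0, -0.006, 0, 0, 1]
    - [0, 0, 0, -0.03, 0, -0.003, 1]
    - [0, 0, 0, -0.1, 0, -0.015, 1]
    - [0, 0, 0, -0.2, 0, -0.03, 1]
    - [0, 0, 0, -0.2, 0, -0.25, 1]
    - [0, 0, 0, -0.2, 0, -0.5, 1]
    - [0, 0, 0, -0.2, 0, -0.6, 1]
    - [0, 0, 0, -0.2, 0, -0.6, 1]

```text
clock: 32.15
eef_pos: [421.0, 104.3, 193.0]
tcp_rot: [-3.14, -0.155, 0.0]
contact_force: [0.3, -0.4, -0.3]
opening: -0.001
grasp_force: 0.0
```

Run:
```python
from h import *
st();snap('side','s7');snap('top','t7')
for c in('side','top'):
    for n in('vial_block','clamp','vial_a','marker_blue','beaker_100'):
        for d in r.silhouettes(c,n)[:6]: print(c,n,round(d['score'],2),np.round(d['position'],1),at_z(c,*d['position'],50).round(),int(d['region'].sum()))
# compare edges: side corners/edges of block via minAreaRect in top
```

```text
32.15 [421.  104.3 193. ] [-3.14  -0.155  0.   ] F [ 0.3 -0.4 -0.3] o -0.0
side vial_block 0.73 [178.2 310.4] [587.  73.  50.] 750
side clamp 0.76 [179.9 285.1] [515. 100.  50.] 254
side vial_a 0.79 [291.5 349.2] [ 496. -345.   50.] 219
side vial_a 0.59 [159.2 291.4] [572. 186.  50.] 87
side vial_a 0.58 [156.3 306.4] [622. 178.  50.] 98
side vial_a 0.48 [277. 314.] [ 439. -270.   50.] 215
side vial_a 0.41 [165.2 300.8] [587. 144.  50.] 122
side vial_a 0.35 [207.4 316.8] [550. -51.  50.] 3202
side marker_blue 0.73 [215.2 262.8] [401. -12.  50.] 186
side beaker_100 0.68 [205.3 318.2] [557. -45.  50.] 3390
side beaker_100 0.57 [205.4 381. ] [ 718. -125.   50.] 458
side beaker_100 0.21 [178.8 310.6] [587.  71.  50.] 699
top vial_block 0.79 [200.7 282.2] [587.  97.  50.] 670
top clamp 0.52 [222. 277.] [508. 116.  50.] 163
top vial_a 0.55 [197.  267.2] [601. 152.  50.] 48
top vial_a 0.51 [208.4 268.7] [559. 146.  50.] 38
top vial_a 0.42 [197.3 291.8] [599.  62.  50.] 65
top vial_a 0.37 [235. 378.] [ 457. -252.   50.] 30
top vial_a 0.3 [244.8 222. ] [428. 316.  50.] 259
top marker_blue 0.58 [247.8 310.4] [413.  -5.  50.] 123
top beaker_100 0.57 [162.1 342.7] [ 729. -128.   50.] 191
```

```bash
python3 -c "
from rig import r
print(r.sign_off())"
```

```text
the job is handed in; nothing more can be done
None
```

I slid the block up the ramp into the pocket, pushed the clamp in and handed the job in at about 32 s; the verdict wasn't reported. The rear stop was felt at about 11 N and the clamp stop at about 13 N. The block lying flat and the clamp at about 0.022 were inferred from force and arm position, not measured directly. All four vials stood in the last picture, taken before clamping.

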